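# Clear the inspection plate and show the ball dish to the camera

### The job

Holding the wooden scraper block by its grip, wipe the four brass offcuts across the grey plate into the gutter along its far edge, and put the scraper back on the bench clear of the plate. Then lift the dished plate by its black bar and hold it level above the cleared half of the plate, a quarter turn from how it stood so that its lip points at the small camera, the loose steel ball resting in the middle of the dish at the height of the lens; finish while holding it there. Keep the ball well away from the rim throughout, keep the fingers off offcuts and ball, and leave the other things on the bench alone.

Things in the scene. Friction and masses are not known exactly. Their poses are not given: they have to be found in the camera images.
- plate: grey inspection plate, fixed, 160 mm along its x, 330 mm along its y, flat top 25 mm above the bench. Origin: under its centre, at bench height; z up. Its far (+x) edge has a gutter; a small camera stands at its +y end. At the start the dish stands on its -y half, around (0, -87 mm), and the four offcuts lie on its +y half, within x -40 to 50, y 44 to 126 mm
- gutter (a point): middle of the dark gutter's floor. The gutter runs along the plate's whole far edge, from plate x = 80 to 150 mm, and is open to the plate; floor 3 mm above the bench (22 mm below the plate's top), outer walls 14 mm high
- show_spot (a point): centre of the plate's +y half (plate x = 0, y = 85 mm), on the plate's top: the dish is to be held above it
- lens (a point): centre of the front of the camera's lens, at plate x = 0, y = 200 mm, 115 mm above the bench; the camera (42 mm wide, top 136 mm above the bench) stands behind it and looks along the plate's -y across show_spot
- dish: round dished aluminium plate with a bar over it, 125 mm across, rim 17 mm high, about 0.22 kg; the inside slopes 6 degrees down to the middle, 20 degrees beyond 35 mm from it: the ball rolls off the middle if tilted or jerked. Origin: centre of its underside; z up; x points to its flat lip. At the start x is roughly along plate x (lip to the gutter)
- dish_bar (a point): centre of the dish's straight black bar, 94 mm above the dish's underside: the place to grip, fingers closing along the dish's x. The bar lies over the middle along the dish's y: 130 mm long, 12 mm wide, 16 mm high, on a thin upright at each end (y = +-63 mm)
- dish_lip (a point): outer end of the dish's flat lip, 78 mm from the dish's centre along its x, 18 mm above its underside; lip 28 mm wide. A quarter turn anticlockwise seen from above takes it from the gutter side to the camera
- ball_center (a point): centre of the loose steel ball, 24 mm across, 56 g; at rest in the middle of the dish its centre is 16 mm above the dish's underside
- scraper: scraper block standing on its rubber edge on the bench, left or right of the plate: base 110 mm long (its y), 24 mm thick (x), 26 mm high; on it a wooden grip 70 mm long (y), 14 mm thick (x), top 84 mm above the rubber edge; 0.11 kg. Origin: centre of its underside; z up
- chip1: brass offcut, stepped block 17 x 12 mm, 10 mm high, first of four; origin centre of its underside
- chip2: brass offcut, stepped block 17 x 12 mm, 10 mm high, another of four; origin centre of its underside
- chip3: brass offcut, stepped block 17 x 12 mm, 10 mm high, another of four; origin centre of its underside
- chip4: brass offcut, stepped block 17 x 12 mm, 10 mm high, another of four; origin centre of its underside
- bottle: small clear bottle with a white cap, 44 mm across, 95 mm tall; origin centre of its underside; not part of the job
- handle_a: blue-grey moulded handle, 100 mm long, 36 mm wide, 38 mm high, lying on the bench; origin under its centre; not part of the job
- handle_b: second blue-grey moulded handle, the same as handle_a; origin under its centre; not part of the job
- driver: screwdriver, 160 mm long, lying on the bench beyond the gutter; origin under its middle; not part of the job
There are look-alikes about, which are no part of the job. Several things have the shape of the dish; the one meant has the colours described above.

How it is judged:
By the outcome, as a careful person would: the job done as asked, in the order asked, and still so for the second after the job is handed in, while the arm keeps its last pose, push and grip.
It also fails if it takes over 72 s, if anything falls off the work surface, if the arm or the gripper's body presses on something with over 40 N, if the wrist force passes 120 N, or if a joint passes its speed limit or range.

### The arm

A 6-joint arm with a two-finger parallel gripper is mounted at the origin on the work surface. World frame = base frame: x ahead of the robot, y to its left, z up, the work surface at z = 0. Lengths are in m, angles in rad, forces in N, time in s.
With the tool pointing down it reaches from about 0.35 to 0.975 m from the base axis. Payload 4.9 kg.
Tool frame: the origin (TCP) lies on the front face of the gripper's body, between the roots of the fingers; the fingertips stand 73 mm ahead of it and the grasp point (between the pads) lies 54 mm ahead of it; z points along the fingers, y is the line along which they close (so a half turn about z gives the same grasp; the last joint's range is limited). The gripper opens to 85 mm and grips with 20 to 120 N. Pads are 22 mm wide; open, the fingers measure 114 mm over their backs; the gripper's body (76 mm by 85 mm) begins 54 mm behind the grasp point. The pads swing forward as they close: fully open they stand 13 mm farther back than shut.
Start: joints at [1.217, 0.053, 1.613, -0, 1.476, -0.119], TCP at [0.145, 0.608, 0.304] pointing down, gripper open.
Joint ranges: [-3.01, 3.01], [-1.01, 2.22], [0.06, 2.58], [-1.02, 4.17], [0.09, 2.62], [-3.14, 3.14]. Speed limits (rad/s): [2.57, 2.57, 3.14, 3.14, 3.14, 3.14].

### API

Orientations are given as a rotation vector (axis times angle).
In Python, from station import status, imaging, order gives the robot as it stands.
- The arm moves only by the tool arm_command, never from a script. Its argument "increments" is a list of rows, each an object with "slide": the shift along the tool's x, y, z in m, a list of three; "spin": the turn about the tool's z in degrees; "gripper": the opening, from -1 (shut) to 1 (fully open). In form: [{"slide": [x, y, z], "spin": spin, "gripper": gripper}, ...]. A call has 1 to 8 rows; each row is the pose to reach, as a shift and turn from the pose commanded when the call began, along the tool's axes at that moment; what a row does not reach only later rows make up. A row lasts 1/12 s, in which the tool goes at most 41.7 mm and 7.16 degrees, less where a joint would pass 70% of its speed; a pose out of reach is approached as far as the arm can. A call with a gripper value outside its range is refused whole. The fingers move at their own pace and stop on an object; "newtons" is the grip in N (left out, the last holds). Time passes only in rows, so rows that repeat a pose let the fingers close. It gives the time, the measured TCP pose, the force, the opening and the grip force at its end, in the units of the state.
- status.get_obs(): the state, without advancing time (a new reading comes with each control period).
- imaging.get_image(name): name is "scene" or "top"; returns a dict with "frame" (384x512x3 uint8, red, green, blue), "vfov" (degrees; the focal length in pixels is half the picture's height over the tangent of half this angle, whatever the lens; pixels are square), "cx", "cy" (the principal point, pixels), "k1" (the pictures are not rectified: a ray, as slopes to the right and down, at radius r is drawn at 1 + k1 r^2 times it, then the intrinsics apply), "view" (4x4, takes a point from world to camera coordinates). Camera axes: x right, y up, looking along -z (the intrinsics and any distortion apply to the point x, -y, -z); pixel columns grow to the right and rows downward; lengths in m; the calibration is good to about 2 mm. A picture is of the moment at which its call begins. There is no depth.
- order.finish_job(): hands the job in; it is judged then, once.
The state is a dict: "t": time; "q": joint angles; "dq": joint speeds; "effort": joint torques, N m; "tool_pos": TCP position; "tool_rot": TCP orientation; "contact_force": force on the tool from outside, world axes, zero at the start; "wrist_torque": the same for the moment, N m; "opening": finger opening in m; "grip_force": force on a finger pad.
Only numpy, scipy, OpenCV 4.12 (cv2) and the standard library are available. Lean on these libraries where they do the work, as an engineer would, in place of code of your own. Each camera call takes 0.05 s, during which the arm holds its last target. There are 200 camera calls.

## Working session

There is one attempt and no reset: what is moved stays moved. The work goes in short steps, Python scripts to look and compute and a tool call to move; the robot and the scene stay as the last step left them, time stands still between calls to the robot, and variables do not carry over. Pictures are saved under pics/ and viewed, at most 10 in all, crops included, and the job is handed in when it is done.

Besides the shell and the picture viewer there is one more tool, called after "Request:" as name(argument=value, ...), one argument or row to a line, values as JSON. arm_command: Moves the arm, as the interface text tells. Its arguments: {"type":"object","properties":{"increments":{"type":"array","items":{"type":"object","properties":{"slide":{"type":"array","items":{"type":"number"}},"spin":{"type":"number"},"gripper":{"type":"number"}}}},"newtons":{"type":"number"}},"required":["increments"]}

```bash
mkdir -p pics
cat > h.py <<'E'
import numpy as np, cv2
from station import status, imaging, order
from scipy.spatial.transform import Rotation as R
from scipy.optimize import least_squares
def K(i):
    f=i["frame"].shape[0]/2/np.tan(np.radians(i["vfov"])/2)
    return f
def proj(i,P):
    P=np.atleast_2d(P); c=(np.c_[P,np.ones(len(P))]@np.array(i["view"]).T)[:,:3]
    s=np.c_[c[:,0]/-c[:,2],-c[:,1]/-c[:,2]]; r2=(s**2).sum(1,keepdims=True)
    return s*(1+i["k1"]*r2)*K(i)+[i["cx"],i["cy"]]
def unproj(i,uv,z):
    # intersect with plane z
    d=(np.array(uv,float)-[i["cx"],i["cy"]])/K(i); s=d.copy()
    for _ in range(20): s=d/(1+i["k1"]*(s@s))
    V=np.array(i["view"]); Rm=V[:3,:3]; o=-Rm.T@V[:3,3]; w=Rm.T@np.array([s[0],-s[1],-1])
    return (o+w*(z-o[2])/w[2])
def tri(i1,u1,i2,u2):
    return least_squares(lambda p:np.r_[(proj(i1,p)[0]-u1),(proj(i2,p)[0]-u2)],[.5,.1,.05]).x
def save(n,i,crop=None,s=1):
    f=i["frame"][...,::-1]
    if crop: f=f[crop[1]:crop[3],crop[0]:crop[2]]
    cv2.imwrite("pics/%s.png"%n,cv2.resize(f,None,fx=s,fy=s,interpolation=cv2.INTER_CUBIC))
E
python3 - <<'E'
from h import *
import pickle
a=imaging.get_image("scene");b=imaging.get_image("top")
pickle.dump((a,b),open("i0.pkl","wb"))
for n,i in (("scene",a),("top",b)):
    save(n+"0",i,None,1.5625); V=np.array(i["view"]); print(n,i["vfov"],i["cx"],i["cy"],i["k1"],-V[:3,:3].T@V[:3,3],V[:3,:3].round(2).tolist())
o=status.get_obs();print(o["t"],o["tool_pos"],R.from_rotvec(o["tool_rot"]).as_matrix().round(3))
E
```

```text
scene 44.81749836329451 256.57734840744837 198.14422695876033 0.010100243036362559 [ 1.39451849 -1.12990434  1.05443181] [[0.78, 0.63, 0.02], [-0.37, 0.43, 0.82], [0.51, -0.65, 0.57]]
top 53.35139924056222 254.34072439009793 184.5770923148247 -0.011942109437164583 [ 0.35227651 -0.02270569  1.16493591] [[0.02, -1.0, 0.01], [0.99, 0.02, 0.16], [-0.16, 0.01, 0.99]]
0.1 [0.14525293 0.60742654 0.30275279] [[-0.973  0.233 -0.001]
 [ 0.233  0.973 -0.002]
 [ 0.    -0.002 -1.   ]]
```

View pics/scene0.png

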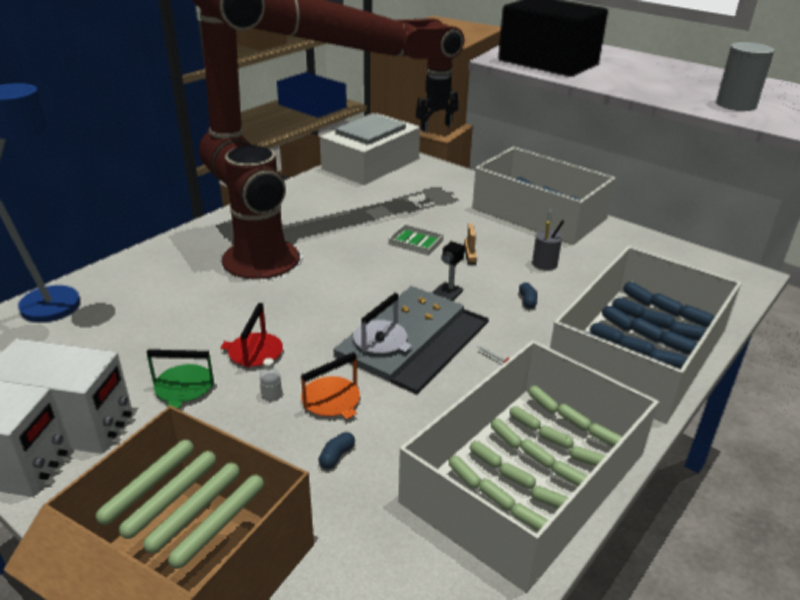

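View pics/top0.png

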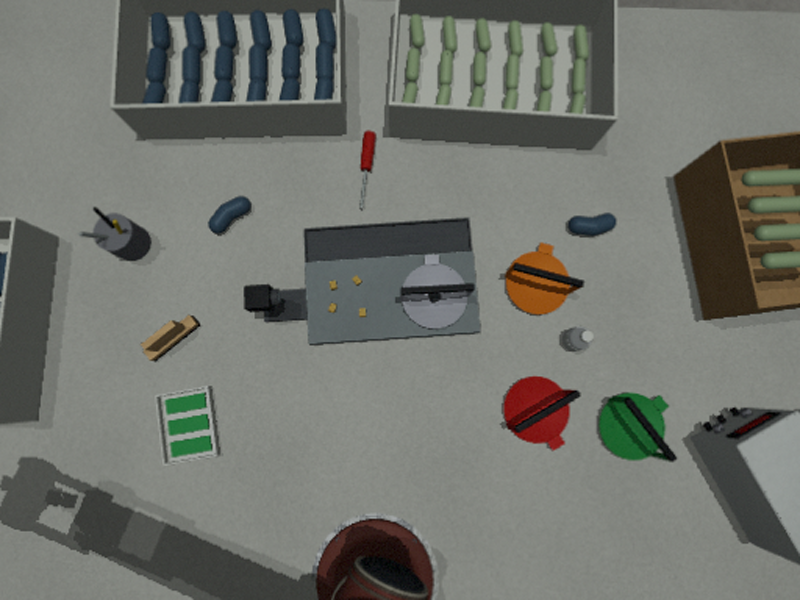

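The scene view shows the plate with the dish, its chips and the camera; the scraper is at top (170,338) and scene (471,245) in the 800-px pictures. I'll enlarge both views to measure.

Run:
```python
from h import *
import pickle
a,b=pickle.load(open("i0.pkl","rb"))
save("topc",b,(85,130,315,245),3.4); save("scenec",a,(205,135,325,255),5)
```

```text
(no output)
```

View pics/topc.png

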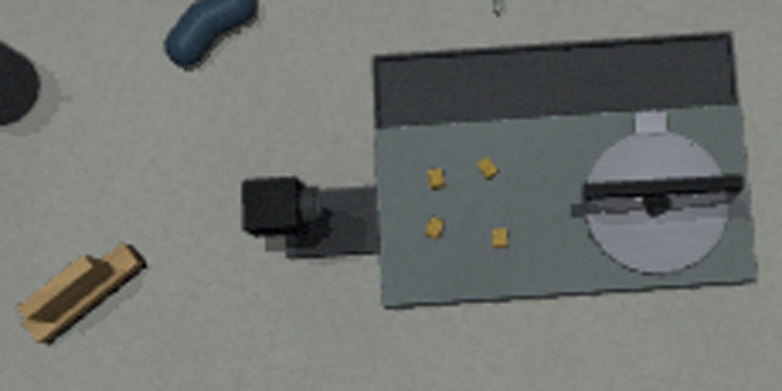

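View pics/scenec.png

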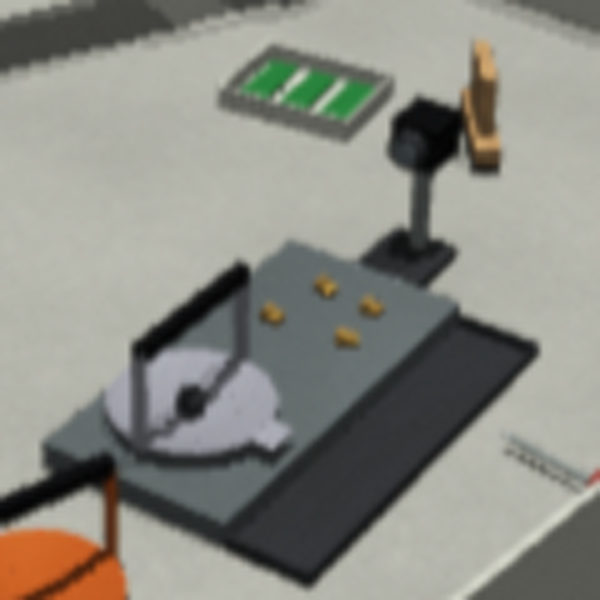

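Read positions: plate corners topc (376,128),(738,105),(385,307),(755,282) and scenec (457,303),(224,526),(292,242),(45,447). Bar ends are topc (585,190),(742,184) and scenec (245,268),(140,350). The four chips are clear of the dish, and the scraper's base corners are topc (147,263),(48,342).

```bash
cat >> h.py <<'E'
def tc(x,y): return np.array([(x+.5)/3.4-.5+85,(y+.5)/3.4-.5+130])
def sc(x,y): return np.array([(x+.5)/5-.5+205,(y+.5)/5-.5+135])
def box(cx,cy,yaw,lx,ly,z0,z1,ox=0,oy=0):
    c,s=np.cos(yaw),np.sin(yaw)
    return np.array([[cx+c*(ox+a*lx/2)-s*(oy+b*ly/2),cy+s*(ox+a*lx/2)+c*(oy+b*ly/2),z] for z in (z0,z1) for a,b in((-1,-1),(1,-1),(1,1),(-1,1))])
def draw(im,i,B,off,s,col):
    p=((proj(i,B)-off+.5)*s-.5).round().astype(int)
    for k in range(4):
        for e in((k,(k+1)%4),(4+k,4+(k+1)%4),(k,k+4)): cv2.line(im,tuple(map(int,p[e[0]])),tuple(map(int,p[e[1]])),col,1)
E
cat > m.py <<'E'
from h import *
import pickle
a,b=pickle.load(open("i0.pkl","rb"))
for n,t,s in (("far+y",(376,128),(457,303)),("far-y",(738,105),(224,526)),("near+y",(385,307),(292,242)),("near-y",(755,282),(45,447))):
    print(n,tri(b,tc(*t),a,sc(*s)).round(4))
e1=tri(b,tc(585,190),a,sc(245,267));e2=tri(b,tc(742,184),a,sc(138,348));print("bar",e1.round(4),e2.round(4),(e1+e2)/2)
print("ball",tri(b,tc(656,205),a,sc(191,402)))
print("lens/cam top",tri(b,tc(272,182),a,sc(425,104)))
for t in((436,178),(488,168),(435,228),(500,238)): print("chip",unproj(b,tc(*t),.031).round(4))
for s in((325,286),(371,306),(272,313),(347,337)): print("chipS",unproj(a,sc(*s),.031).round(4))
print("scr end",unproj(b,tc(147,263),0),unproj(b,tc(48,342),0))
# fit plate
loc=np.array([[80,165],[80,-165],[-80,165],[-80,-165]])/1e3
T=[(376,128),(738,105),(385,307),(755,282)];S=[(457,303),(224,526),(292,242),(45,447)]
def pts(p): c,s=np.cos(p[2]),np.sin(p[2]); return np.c_[p[0]+c*loc[:,0]-s*loc[:,1],p[1]+s*loc[:,0]+c*loc[:,1],np.full(4,p[3])]
r=least_squares(lambda p:np.r_[(proj(b,pts(p))-[tc(*t) for t in T]).ravel(),(proj(a,pts(p))-[sc(*t) for t in S]).ravel()],[.45,0,0,.025]);print("plate",r.x.round(4),abs(r.fun).max())
E
python3 m.py
```

```text
far+y [0.5847 0.15   0.0284]
far-y [ 0.6152 -0.1732  0.0237]
near+y [0.4272 0.1363 0.0248]
near-y [ 0.4573 -0.1879  0.0213]
bar [ 0.5182 -0.0357  0.1263] [ 0.5265 -0.1625  0.127 ] [ 0.52234735 -0.09906965  0.12664653]
ball [ 0.520346   -0.09875053  0.04151687]
lens/cam top [0.5109204  0.20797453 0.15629429]
chip [0.5405 0.0946 0.031 ]
chip [0.5506 0.049  0.031 ]
chip [0.496  0.0937 0.031 ]
chip [0.4885 0.0364 0.031 ]
chipS [0.4939 0.0979 0.031 ]
chipS [0.5381 0.0993 0.031 ]
chipS [0.4857 0.0415 0.031 ]
chipS [0.5493 0.0537 0.031 ]
scr end [0.46209838 0.35404445 0.        ] [0.38959902 0.43678513 0.        ]
plate [ 0.5211 -0.0182  0.0946  0.0236] 1.2446087328295903
```

```bash
cat > ov.py <<'E'
from h import *
import pickle
a,b=pickle.load(open("i0.pkl","rb"))
p=(.4349,.4033,.7196)
f=cv2.resize(b["frame"][195:245,85:135,::-1],None,fx=11,fy=11,interpolation=cv2.INTER_CUBIC)
g=cv2.resize(a["frame"][138:173,288:313,::-1],None,fx=8,fy=550/35,interpolation=cv2.INTER_CUBIC); g=cv2.resize(a["frame"][138:173,290:306,::-1],None,fx=15.7,fy=15.7,interpolation=cv2.INTER_CUBIC)[:549]
f=f[:549]
for B,c in((box(*p,.024,.110,0,.026),(255,0,0)),(box(*p,.014,.070,.026,.084),(0,0,255))):
    draw(f,b,B,(85,195),11,c); draw(g,a,B,(290,138),15.7,c)
cv2.imwrite("pics/ov.png",np.hstack([f,g]))
E
python3 ov.py
```

```text
(no output)
```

View pics/ov.png

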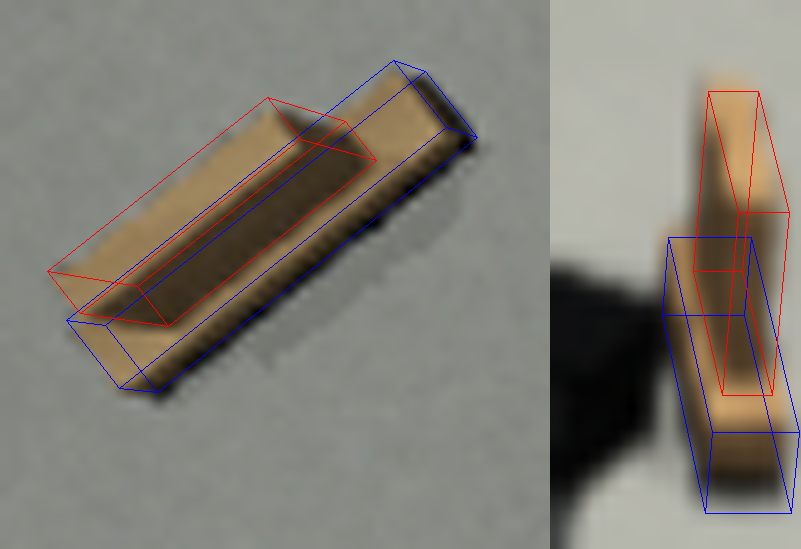

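Blue/red wireframe matches the scraper to about a pixel in both views (a small systematic offset between cameras of ~3 mm). Now compute the approach.

```bash
cat >> h.py <<'E'
def go(p,yaw,fr=None):
    """slide (mm) and spin for TCP at p with tool y along world yaw; fr=(pos,yaw) start, default now"""
    o=status.get_obs(); M=R.from_rotvec(o["tool_rot"]).as_matrix(); q=np.array(o["tool_pos"])
    y0=np.arctan2(M[1,1],M[0,1])
    d=(yaw-y0+np.pi/2)%np.pi-np.pi/2
    return (M.T@(np.array(p)-q)*1e3).round(1), round(-np.degrees(d),1)
PL=(.5211,-.0182,.0946)
def plate(x,y): c,s=np.cos(PL[2]),np.sin(PL[2]); return PL[0]+c*x-s*y,PL[1]+s*x+c*y
E
python3 - <<'E'
from h import *
print(go((.4345,.405,.20),.72),go((.4345,.405,.112),.72),status.get_obs()["q"])
E
```

```text
(array([-328.4, -129.4,  102.9]), np.float64(35.3)) (array([-328.4, -129.2,  190.9]), np.float64(35.3)) [ 1.21699672e+00  5.33018461e-02  1.61420059e+00 -2.24923551e-05
  1.47601243e+00 -1.18987109e-01]
```

Request:
arm_command(
  increments=[
    {"slide":[-328,-129,100],"spin":35.3,"gripper":1},
    {"slide":[-328,-129,100],"spin":35.3,"gripper":1},
  ],
  newtons=40,
)

```text
t: 0.27
tool_pos: [0.2106, 0.5623, 0.2813]
tool_rot: [0.757, 3.049, 0.002]
contact_force: [0.6, -0.4, -0.1]
opening: 0.0855
grip_force: 0.0
```

The slides are in metres; that call was clipped in the right direction and did no harm. Recompute from here.

Run:
```python
from h import *
o=status.get_obs();print(o["t"],o["tool_pos"],o["tool_rot"])
print(go((.4345,.405,.20),.72))
```

```text
0.2667 [0.21059455 0.56225587 0.28126084] [7.56817524e-01 3.04872422e+00 2.02988443e-03]
(array([-271.5,  -34.4,   81.2]), np.float64(20.9))
```

Request:
arm_command(
  increments=[
    {"slide":[-0.2715,-0.0344,0.081],"spin":20.9,"gripper":1},
    {"slide":[-0.2715,-0.0344,0.081],"spin":20.9,"gripper":1},
    {"slide":[-0.2715,-0.0344,0.081],"spin":20.9,"gripper":1},
    {"slide":[-0.2715,-0.0344,0.081],"spin":20.9,"gripper":1},
    {"slide":[-0.2715,-0.0344,0.081],"spin":20.9,"gripper":1},
    {"slide":[-0.2715,-0.0344,0.081],"spin":20.9,"gripper":1},
    {"slide":[-0.2715,-0.0344,0.081],"spin":20.9,"gripper":1},
    {"slide":[-0.2715,-0.0344,0.081],"spin":20.9,"gripper":1},
  ],
)

```text
t: 0.93
tool_pos: [0.4383, 0.4007, 0.1971]
tool_rot: [-1.303, -2.858, 0.007]
contact_force: [-0.9, -0.3, -0.0]
opening: 0.0854
grip_force: 0.0
```

Run:
```python
from h import *
print(status.get_obs()["tool_pos"],go((.4345,.405,.112),.72))
```

```text
[0.43833421 0.40074117 0.19708957] (array([ 5.9,  0.3, 85.1]), np.float64(-0.3))
```

Request:
arm_command(
  increments=[
    {"slide":[0.005,0,0.04],"spin":0,"gripper":1},
    {"slide":[0.005,0,0.065],"spin":0,"gripper":1},
    {"slide":[0.005,0,0.08],"spin":0,"gripper":1},
    {"slide":[0.005,0,0.085],"spin":0,"gripper":1},
    {"slide":[0.005,0,0.085],"spin":0,"gripper":1},
  ],
)

```text
t: 1.35
tool_pos: [0.4306, 0.4083, 0.1131]
tool_rot: [-1.293, -2.861, 0.006]
contact_force: [0.3, 0.2, 0.8]
opening: 0.0856
grip_force: 0.0
```

Run:
```python
from h import *
o=status.get_obs();print(o["tool_pos"],o["contact_force"],go((.4345,.405,.112),.72))
save("p1",imaging.get_image("top"),(70,130,320,260),3.2)
```

```text
[0.43061695 0.40826304 0.11314687] [0.31315204 0.19964266 0.8331083 ] (array([-5. ,  0.8,  1.1]), np.float64(0.1))
```

View pics/p1.png

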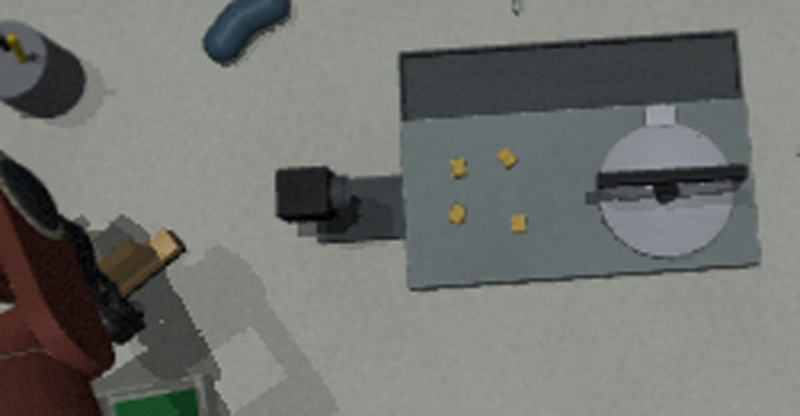

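The fingers straddle the grip at about (115,290) in the crop, everything else undisturbed. Shift 5 mm along the grip and close.

Request:
arm_command(
  increments=[
    {"slide":[-0.005,0,0.001],"spin":0,"gripper":1},
    {"slide":[-0.005,0,0.001],"spin":0,"gripper":-1},
    {"slide":[-0.005,0,0.001],"spin":0,"gripper":-1},
    {"slide":[-0.005,0,0.001],"spin":0,"gripper":-1},
    {"slide":[-0.005,0,0.001],"spin":0,"gripper":-1},
    {"slide":[-0.005,0,0.001],"spin":0,"gripper":-1},
    {"slide":[-0.005,0,0.001],"spin":0,"gripper":-1},
    {"slide":[-0.005,0,0.001],"spin":0,"gripper":-1},
  ],
  newtons=50,
)

```text
t: 2.07
tool_pos: [0.4352, 0.4049, 0.114]
tool_rot: [-1.295, -2.862, 0.0]
contact_force: [-0.6, -0.3, 0.8]
opening: 0.0135
grip_force: 53.4
```

Run:
```python
from h import *
o=status.get_obs();print(o["opening"],o["grip_force"],o["tool_pos"],o["contact_force"],go((o["tool_pos"][0],o["tool_pos"][1],.2),.72))
```

```text
0.01352079123221769 53.398600816726685 [0.43518209 0.40492517 0.11402766] [-0.58414284 -0.33563656  0.83576201] (array([  0.,  -0., -86.]), np.float64(0.1))
```

Request:
arm_command(
  increments=[
    {"slide":[0,0,-0.02],"spin":0,"gripper":-1},
    {"slide":[0,0,-0.06],"spin":0,"gripper":-1},
    {"slide":[0,0,-0.1],"spin":0,"gripper":-1},
    {"slide":[0,0,-0.14],"spin":0,"gripper":-1},
    {"slide":[0,0,-0.155],"spin":0,"gripper":-1},
    {"slide":[0,0,-0.155],"spin":0,"gripper":-1},
    {"slide":[0,0,-0.155],"spin":0,"gripper":-1},
  ],
)

```text
t: 2.65
tool_pos: [0.4355, 0.4051, 0.2697]
tool_rot: [1.294, 2.862, 0.002]
contact_force: [0.7, -1.0, -1.0]
opening: 0.0135
grip_force: 53.3
```

Run:
```python
from h import *
o=status.get_obs();print(o["tool_pos"],o["contact_force"],o["opening"]);x,y=plate(-.062,.088);print(go((x,y,.27),PL[2]))
```

```text
[0.43545733 0.4051165  0.26973024] [ 0.66229725 -0.96038288 -0.97306048] 0.013450245586222487
(array([-266.8, -213.8,   -0.6]), np.float64(35.9))
```

Request:
arm_command(
  increments=[
    {"slide":[-0.024,-0.019,0],"spin":4,"gripper":-1},
    {"slide":[-0.052,-0.042,0],"spin":8,"gripper":-1},
    {"slide":[-0.084,-0.067,0],"spin":12,"gripper":-1},
    {"slide":[-0.116,-0.093,0],"spin":16,"gripper":-1},
    {"slide":[-0.148,-0.119,0],"spin":20,"gripper":-1},
    {"slide":[-0.18,-0.144,0],"spin":24,"gripper":-1},
    {"slide":[-0.212,-0.17,0],"spin":28,"gripper":-1},
    {"slide":[-0.244,-0.195,0],"spin":32,"gripper":-1},
  ],
)

```text
t: 3.32
tool_pos: [0.4482, 0.0911, 0.2655]
tool_rot: [-2.034, -2.388, 0.006]
contact_force: [0.7, 0.4, -0.8]
opening: 0.0134
grip_force: 53.1
```

Request:
arm_command(
  increments=[
    {"slide":[-0.014,-0.028,0],"spin":4,"gripper":-1},
    {"slide":[-0.014,-0.028,0],"spin":4,"gripper":-1},
    {"slide":[-0.014,-0.028,0],"spin":4,"gripper":-1},
  ],
)

```text
t: 3.57
tool_pos: [0.4229, 0.0737, 0.2658]
tool_rot: [-2.116, -2.317, 0.005]
contact_force: [0.2, 0.8, -0.6]
opening: 0.0135
grip_force: 53.0
```

Run:
```python
from h import *
o=status.get_obs();print(o["t"],o["tool_pos"],o["contact_force"],o["opening"]);x,y=plate(-.062,.088);print(go((x,y,.145),PL[2]))
```

```text
3.5667 [0.42288635 0.07368436 0.26576717] [ 0.20714702  0.77319914 -0.60342378] 0.013489654907807415
(array([-12.7,  27.7, 120.6]), np.float64(-0.2))
```

Request:
arm_command(
  increments=[
    {"slide":[-0.0125,0.0275,0],"spin":0,"gripper":-1},
    {"slide":[-0.0125,0.0275,0.03],"spin":0,"gripper":-1},
    {"slide":[-0.0125,0.0275,0.065],"spin":0,"gripper":-1},
    {"slide":[-0.0125,0.0275,0.095],"spin":0,"gripper":-1},
    {"slide":[-0.0125,0.0275,0.115],"spin":0,"gripper":-1},
    {"slide":[-0.0125,0.0275,0.12],"spin":0,"gripper":-1},
    {"slide":[-0.0125,0.0275,0.12],"spin":0,"gripper":-1},
  ],
)

```text
t: 4.15
tool_pos: [0.4514, 0.0655, 0.1459]
tool_rot: [-2.111, -2.32, 0.007]
contact_force: [0.2, -0.3, -0.5]
opening: 0.0131
grip_force: 53.0
```

Run:
```python
from h import *
o=status.get_obs();print(o["t"],o["tool_pos"],o["contact_force"],o["opening"]);x,y=plate(-.062,.088);print(go((x,y,.139),PL[2]))
save("p2",imaging.get_image("scene"),(205,125,325,245),5)
```

```text
4.15 [0.45140033 0.06548534 0.14589127] [ 0.15254067 -0.33696355 -0.54549089] 0.01312488825981602
(array([-1.9, -0.5,  6.9]), np.float64(-0.0))
```

View pics/p2.png

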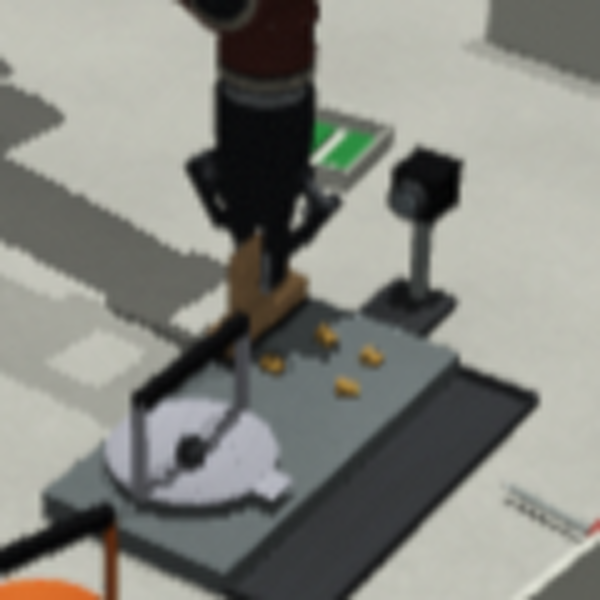

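The scraper hangs level just above the plate's near edge at (265,310), behind all four chips. Lower to touch.

Request:
arm_command(
  increments=[
    {"slide":[-0.002,0,0.003],"spin":0,"gripper":-1},
    {"slide":[-0.002,0,0.005],"spin":0,"gripper":-1},
    {"slide":[-0.002,0,0.006],"spin":0,"gripper":-1},
    {"slide":[-0.002,0,0.0065],"spin":0,"gripper":-1},
    {"slide":[-0.002,0,0.0065],"spin":0,"gripper":-1},
  ],
)

```text
t: 4.62
tool_pos: [0.4537, 0.0627, 0.1433]
tool_rot: [2.115, 2.321, 0.001]
contact_force: [-0.3, 0.0, 0.3]
opening: 0.0133
grip_force: 53.0
```

Run:
```python
from h import *
o=status.get_obs();print(o["tool_pos"],o["contact_force"]);x,y=plate(.094,.088);print(go((x,y,.139),PL[2]))
```

```text
[0.45366856 0.06271533 0.14326242] [-0.33579671  0.02448941  0.30056709]
(array([  1.3, 153.5,   4.4]), np.float64(-0.1))
```

Request:
arm_command(
  increments=[
    {"slide":[0,0,0.0015],"spin":0,"gripper":-1},
    {"slide":[0,0,0.003],"spin":0,"gripper":-1},
    {"slide":[0,0,0.003],"spin":0,"gripper":-1},
  ],
)

```text
t: 4.87
tool_pos: [0.4532, 0.0627, 0.1394]
tool_rot: [-2.116, -2.322, 0.0]
contact_force: [-0.1, -0.6, -1.2]
opening: 0.0135
grip_force: 53.0
```

Request:
arm_command(
  increments=[
    {"slide":[0,0,0.001],"spin":0,"gripper":-1},
    {"slide":[0,0,0.001],"spin":0,"gripper":-1},
    {"slide":[0,0,0.001],"spin":0,"gripper":-1},
  ],
)

```text
t: 5.12
tool_pos: [0.4535, 0.0627, 0.139]
tool_rot: [2.116, 2.322, 0.0]
contact_force: [-1.0, -0.5, 2.3]
opening: 0.0134
grip_force: 53.4
```

Run:
```python
from h import *
o=status.get_obs();print(o["tool_pos"],o["contact_force"]);x,y=plate(.094,.088);print(go((x,y,.139),PL[2]))
```

```text
[0.45346852 0.06271748 0.13895111] [-1.03788355 -0.45031233  2.26523945]
(array([  1.3, 153.7,  -0. ]), np.float64(-0.1))
```

Request:
arm_command(
  increments=[
    {"slide":[0,0.005,0],"spin":0,"gripper":-1},
    {"slide":[0,0.014,0],"spin":0,"gripper":-1},
    {"slide":[0,0.024,0],"spin":0,"gripper":-1},
    {"slide":[0,0.034,0],"spin":0,"gripper":-1},
    {"slide":[0,0.044,0],"spin":0,"gripper":-1},
    {"slide":[0.001,0.054,0],"spin":0,"gripper":-1},
    {"slide":[0.001,0.064,0],"spin":0,"gripper":-1},
    {"slide":[0.001,0.074,0],"spin":0,"gripper":-1},
  ],
)

```text
t: 5.78
tool_pos: [0.5276, 0.0707, 0.1389]
tool_rot: [-2.115, -2.322, 0.002]
contact_force: [-5.1, -0.7, 6.5]
opening: 0.0137
grip_force: 54.1
```

Request:
arm_command(
  increments=[
    {"slide":[0,0.01,0],"spin":0,"gripper":-1},
    {"slide":[0,0.02,0],"spin":0,"gripper":-1},
    {"slide":[0,0.03,0],"spin":0,"gripper":-1},
    {"slide":[0,0.04,0],"spin":0,"gripper":-1},
    {"slide":[0,0.05,0],"spin":0,"gripper":-1},
    {"slide":[0,0.06,0],"spin":0,"gripper":-1},
    {"slide":[0,0.07,0],"spin":0,"gripper":-1},
    {"slide":[0,0.078,0],"spin":0,"gripper":-1},
  ],
)

```text
t: 6.45
tool_pos: [0.6057, 0.078, 0.1387]
tool_rot: [2.116, 2.322, 0.0]
contact_force: [1.1, -0.9, -0.7]
opening: 0.0133
grip_force: 53.1
```

Request:
arm_command(
  increments=[
    {"slide":[0,0.004,0],"spin":0,"gripper":-1},
    {"slide":[0,0.004,0],"spin":0,"gripper":-1},
    {"slide":[0,0.004,-0.02],"spin":0,"gripper":-1},
    {"slide":[0,0.004,-0.06],"spin":0,"gripper":-1},
    {"slide":[0,0.004,-0.1],"spin":0,"gripper":-1},
    {"slide":[0,0.004,-0.135],"spin":0,"gripper":-1},
    {"slide":[0,0.004,-0.135],"spin":0,"gripper":-1},
    {"slide":[0,0.004,-0.135],"spin":0,"gripper":-1},
  ],
)

```text
t: 7.12
tool_pos: [0.6097, 0.0783, 0.2769]
tool_rot: [2.113, 2.319, 0.007]
contact_force: [0.2, -0.8, -1.9]
opening: 0.0135
grip_force: 53.2
```

Run:
```python
from h import *
o=status.get_obs();print(o["t"],o["tool_pos"],o["contact_force"],o["opening"]);x,y=plate(-.062,.088)
print("back",go((x,y,.28),PL[2]),"bench",go((.435,.40,.28),.72))
save("p3",imaging.get_image("scene"),(205,125,325,245),5)
```

```text
7.1167 [0.60974015 0.07825867 0.27692226] [ 0.21787325 -0.75185785 -1.93082575] 0.01345169983059255
back (array([ 1.000e-01, -1.593e+02, -4.100e+00]), np.float64(-0.1)) bench (array([ 336.6, -144.1,   -4.2]), np.float64(-35.9))
```

View pics/p3.png

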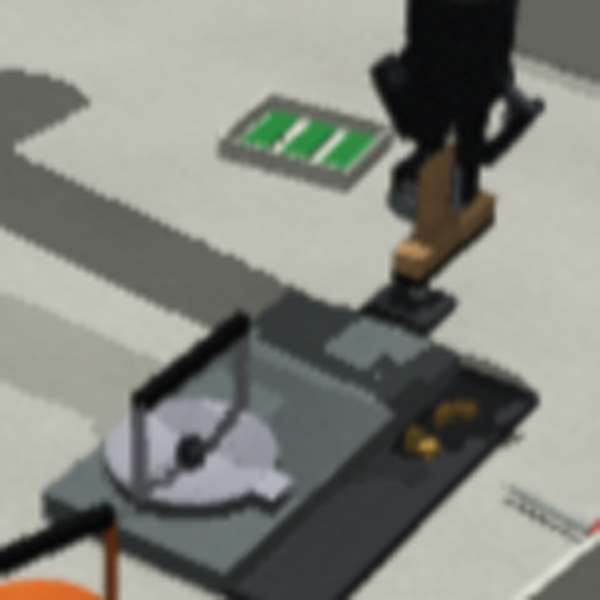

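All four chips appear in the gutter, in two pairs at (425,440) and (455,410); the plate is clear. Return the scraper to its old place.

Request:
arm_command(
  increments=[
    {"slide":[0.028,-0.012,-0.004],"spin":-4,"gripper":-1},
    {"slide":[0.06,-0.026,-0.004],"spin":-8,"gripper":-1},
    {"slide":[0.094,-0.04,-0.004],"spin":-12,"gripper":-1},
    {"slide":[0.128,-0.055,-0.004],"spin":-16,"gripper":-1},
    {"slide":[0.162,-0.069,-0.004],"spin":-20,"gripper":-1},
    {"slide":[0.196,-0.084,-0.004],"spin":-24,"gripper":-1},
    {"slide":[0.23,-0.098,-0.004],"spin":-28,"gripper":-1},
    {"slide":[0.264,-0.113,-0.004],"spin":-32,"gripper":-1},
  ],
)

```text
t: 7.83
tool_pos: [0.4694, 0.3314, 0.2742]
tool_rot: [-1.388, -2.815, 0.006]
contact_force: [0.3, -0.0, -1.4]
opening: 0.0135
grip_force: 53.1
```

Run:
```python
from h import *
o=status.get_obs();print(o["tool_pos"]);print("bench",go((.435,.405,.28),.72))
```

```text
[0.46938572 0.33136723 0.27418102]
bench (array([79.4, 17.5, -5.8]), np.float64(-3.7))
```

Request:
arm_command(
  increments=[
    {"slide":[0.035,0.008,0],"spin":-3.7,"gripper":-1},
    {"slide":[0.068,0.016,0.01],"spin":-3.7,"gripper":-1},
    {"slide":[0.072,0.018,0.045],"spin":-3.7,"gripper":-1},
    {"slide":[0.072,0.018,0.085],"spin":-3.7,"gripper":-1},
    {"slide":[0.072,0.018,0.12],"spin":-3.7,"gripper":-1},
    {"slide":[0.072,0.018,0.14],"spin":-3.7,"gripper":-1},
    {"slide":[0.072,0.018,0.148],"spin":-3.7,"gripper":-1},
    {"slide":[0.072,0.018,0.148],"spin":-3.7,"gripper":-1},
  ],
)

```text
t: 8.5
tool_pos: [0.4396, 0.3969, 0.1244]
tool_rot: [-1.3, -2.855, 0.013]
contact_force: [0.2, 0.2, -1.2]
opening: 0.0134
grip_force: 53.1
```

Request:
arm_command(
  increments=[
    {"slide":[0,0,0.004],"spin":0,"gripper":-1},
    {"slide":[0,0,0.006],"spin":0,"gripper":-1},
    {"slide":[0,0,0.006],"spin":0,"gripper":-1},
  ],
)

```text
t: 8.75
tool_pos: [0.443, 0.3992, 0.1251]
tool_rot: [1.302, 2.858, 0.003]
contact_force: [0.8, 1.3, -1.8]
opening: 0.0136
grip_force: 53.1
```

Request:
arm_command(
  increments=[
    {"slide":[0,0,0.004],"spin":0,"gripper":-1},
    {"slide":[0,0,0.007],"spin":0,"gripper":-1},
    {"slide":[0,0,0.008],"spin":0,"gripper":-1},
    {"slide":[0,0,0.008],"spin":0,"gripper":-1},
    {"slide":[0,0,0.008],"spin":0,"gripper":-1},
  ],
)

```text
t: 9.17
tool_pos: [0.4422, 0.3987, 0.1157]
tool_rot: [1.302, 2.859, -0.0]
contact_force: [0.7, -0.3, -1.1]
opening: 0.0132
grip_force: 53.1
```

Request:
arm_command(
  increments=[
    {"slide":[0,0,0.001],"spin":0,"gripper":-1},
    {"slide":[0,0,0.002],"spin":0,"gripper":-1},
    {"slide":[0,0,0.002],"spin":0,"gripper":-1},
    {"slide":[0,0,0.002],"spin":0,"gripper":-1},
  ],
)

```text
t: 9.5
tool_pos: [0.4424, 0.3989, 0.1139]
tool_rot: [1.302, 2.859, 0.001]
contact_force: [0.3, 0.4, 0.4]
opening: 0.0135
grip_force: 53.4
```

Seated. Open, wait, and rise.

Request:
arm_command(
  increments=[
    {"slide":[0,0,0],"spin":0,"gripper":0.0},
    {"slide":[0,0,0],"spin":0,"gripper":1},
    {"slide":[0,0,0],"spin":0,"gripper":1},
    {"slide":[0,0,0],"spin":0,"gripper":1},
    {"slide":[0,0,0],"spin":0,"gripper":1},
    {"slide":[0,0,0],"spin":0,"gripper":1},
  ],
)

```text
t: 10.0
tool_pos: [0.4422, 0.3988, 0.1137]
tool_rot: [-1.302, -2.859, -0.0]
contact_force: [0.1, 0.3, 0.3]
opening: 0.0839
grip_force: 0.0
```

Request:
arm_command(
  increments=[
    {"slide":[0,0,-0.02],"spin":0,"gripper":1},
    {"slide":[0,0,-0.06],"spin":0,"gripper":1},
    {"slide":[0,0,-0.1],"spin":0,"gripper":1},
    {"slide":[0,0,-0.14],"spin":0,"gripper":1},
    {"slide":[0,0,-0.18],"spin":0,"gripper":1},
    {"slide":[0,0,-0.2],"spin":0,"gripper":1},
    {"slide":[0,0,-0.2],"spin":0,"gripper":1},
    {"slide":[0,0,-0.2],"spin":0,"gripper":1},
  ],
)

```text
t: 10.67
tool_pos: [0.4427, 0.3991, 0.3158]
tool_rot: [1.301, 2.857, 0.005]
contact_force: [0.2, -0.2, -0.4]
opening: 0.0855
grip_force: 0.0
```

Run:
```python
from h import *
o=status.get_obs();print(o["t"],o["tool_pos"],o["opening"]);
print(go((.5223,-.099,.31),.065))
i=imaging.get_image("top"); save("p4",i,(70,130,320,260),3.2)
```

```text
10.6667 [0.44273995 0.3991056  0.31581577] 0.08546405221481347
(array([-428. , -266.9,    4.9]), np.float64(37.3))
```

View pics/p4.png

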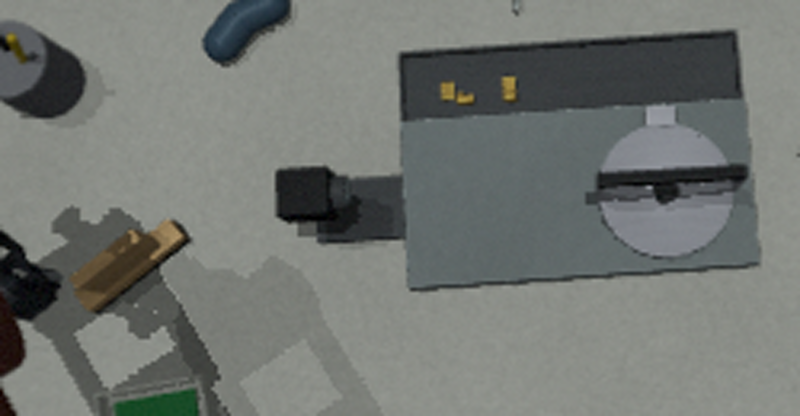

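Four chips are in the gutter — (448,90), (464,98) and two touching at (509,88) — the plate is clear, and the scraper stands at (130,265). Now to the dish.

Request:
arm_command(
  increments=[
    {"slide":[-0.035,-0.022,0.005],"spin":5,"gripper":1},
    {"slide":[-0.07,-0.044,0.005],"spin":10,"gripper":1},
    {"slide":[-0.105,-0.066,0.005],"spin":15,"gripper":1},
    {"slide":[-0.14,-0.087,0.005],"spin":20,"gripper":1},
    {"slide":[-0.175,-0.109,0.005],"spin":25,"gripper":1},
    {"slide":[-0.21,-0.131,0.005],"spin":30,"gripper":1},
    {"slide":[-0.245,-0.153,0.005],"spin":35,"gripper":1},
    {"slide":[-0.28,-0.175,0.005],"spin":37.3,"gripper":1},
  ],
)

```text
t: 11.38
tool_pos: [0.4929, 0.0707, 0.3057]
tool_rot: [-2.15, -2.286, 0.005]
contact_force: [1.2, -0.1, 1.3]
opening: 0.0857
grip_force: 0.0
```

Run:
```python
from h import *
print(go((.5223,-.099,.28),.07))
```

```text
(array([-171.2,   19. ,   25.6]), np.float64(-0.5))
```

Request:
arm_command(
  increments=[
    {"slide":[-0.035,0.004,0.005],"spin":0,"gripper":1},
    {"slide":[-0.07,0.008,0.01],"spin":0,"gripper":1},
    {"slide":[-0.105,0.012,0.015],"spin":0,"gripper":1},
    {"slide":[-0.135,0.016,0.02],"spin":0,"gripper":1},
    {"slide":[-0.155,0.018,0.025],"spin":0,"gripper":1},
    {"slide":[-0.16,0.018,0.025],"spin":0,"gripper":1},
    {"slide":[-0.16,0.018,0.025],"spin":0,"gripper":1},
    {"slide":[-0.16,0.018,0.025],"spin":0,"gripper":1},
  ],
)

```text
t: 12.05
tool_pos: [0.5217, -0.0853, 0.2821]
tool_rot: [-2.146, -2.29, 0.001]
contact_force: [-0.5, 0.1, 1.1]
opening: 0.0853
grip_force: 0.0
```

Run:
```python
from h import *
print(status.get_obs()["tool_pos"],go((.5223,-.099,.173),.07))
```

```text
[ 0.52174223 -0.08528152  0.28209467] (array([-13.9,  -0. , 109.1]), np.float64(-0.3))
```

Request:
arm_command(
  increments=[
    {"slide":[-0.014,0,0.015],"spin":0,"gripper":1},
    {"slide":[-0.014,0,0.04],"spin":0,"gripper":1},
    {"slide":[-0.014,0,0.065],"spin":0,"gripper":1},
    {"slide":[-0.014,0,0.085],"spin":0,"gripper":1},
    {"slide":[-0.014,0,0.1],"spin":0,"gripper":1},
    {"slide":[-0.014,0,0.107],"spin":0,"gripper":1},
    {"slide":[-0.014,0,0.109],"spin":0,"gripper":1},
    {"slide":[-0.014,0,0.109],"spin":0,"gripper":1},
  ],
)

```text
t: 12.72
tool_pos: [0.5232, -0.0989, 0.1746]
tool_rot: [-2.146, -2.293, 0.0]
contact_force: [0.6, 0.1, 0.1]
opening: 0.0855
grip_force: 0.0
```

Request:
arm_command(
  increments=[
    {"slide":[0,0,0],"spin":0,"gripper":0.6},
    {"slide":[0,0,0],"spin":0,"gripper":0.2},
    {"slide":[0,0,0],"spin":0,"gripper":-0.1},
    {"slide":[0,0,0],"spin":0,"gripper":-0.2},
    {"slide":[0,0,0],"spin":0,"gripper":-0.3},
    {"slide":[0,0,0],"spin":0,"gripper":-0.3},
  ],
  newtons=60,
)

```text
t: 13.22
tool_pos: [0.5233, -0.0999, 0.175]
tool_rot: [2.148, 2.292, 0.0]
contact_force: [-0.5, -0.2, -0.0]
opening: 0.0302
grip_force: 0.0
```

Run:
```python
from h import *
o=status.get_obs();print(o["tool_pos"],o["opening"],o["contact_force"],go((.5223,-.099,.173),.07))
s=imaging.get_image("scene");t=imaging.get_image("top")
A=cv2.resize(s["frame"][155:235,205:275],None,fx=6,fy=6,interpolation=cv2.INTER_CUBIC)
B=cv2.resize(t["frame"][150:230,245:305],None,fx=6,fy=6,interpolation=cv2.INTER_CUBIC)
cv2.imwrite("pics/p5.png",np.hstack([A,B])[...,::-1])
```

```text
[ 0.52334595 -0.09991685  0.17495265] 0.03022545311537842 [-0.48725025 -0.23559307 -0.01321534] (array([ 1., -1.,  2.]), np.float64(-0.3))
```

View pics/p5.png

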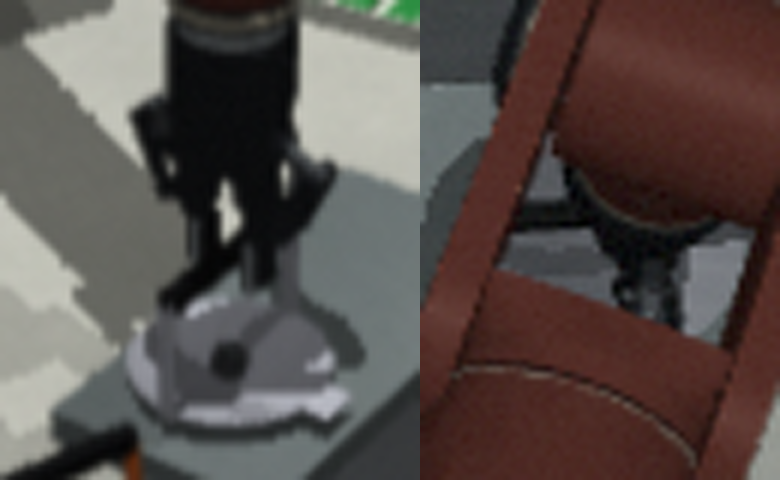

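In the left view the two fingers straddle the black bar at (240,245) with the ball dark at (230,360), mid-dish. That was my last picture. Close slowly.

Request:
arm_command(
  increments=[
    {"slide":[0,0,0.001],"spin":0,"gripper":-0.38},
    {"slide":[0,0,0.001],"spin":0,"gripper":-0.45},
    {"slide":[0,0,0.001],"spin":0,"gripper":-0.5},
    {"slide":[0,0,0.001],"spin":0,"gripper":-0.55},
    {"slide":[0,0,0.001],"spin":0,"gripper":-0.6},
    {"slide":[0,0,0.001],"spin":0,"gripper":-0.64},
    {"slide":[0,0,0.001],"spin":0,"gripper":-0.68},
    {"slide":[0,0,0.001],"spin":0,"gripper":-0.7},
  ],
  newtons=20,
)

```text
t: 13.98
tool_pos: [0.523, -0.0998, 0.1737]
tool_rot: [-2.148, -2.292, 0.001]
contact_force: [-1.4, 0.4, 1.4]
opening: 0.0128
grip_force: 0.9
```

Request:
arm_command(
  increments=[
    {"slide":[0,0,0],"spin":0,"gripper":-0.74},
    {"slide":[0,0,0],"spin":0,"gripper":-0.78},
    {"slide":[0,0,0],"spin":0,"gripper":-0.82},
    {"slide":[0,0,0],"spin":0,"gripper":-0.9},
    {"slide":[0,0,0],"spin":0,"gripper":-1},
    {"slide":[0,0,0],"spin":0,"gripper":-1},
    {"slide":[0,0,0],"spin":0,"gripper":-1},
    {"slide":[0,0,0],"spin":0,"gripper":-1},
  ],
)

```text
t: 14.65
tool_pos: [0.5232, -0.0998, 0.1736]
tool_rot: [-2.148, -2.292, 0.0]
contact_force: [-1.7, -0.4, 0.2]
opening: 0.0116
grip_force: 20.3
```

Request:
arm_command(
  increments=[
    {"slide":[0,0,0],"spin":0,"gripper":-1},
    {"slide":[0,0,0],"spin":0,"gripper":-1},
    {"slide":[0,0,0],"spin":0,"gripper":-1},
    {"slide":[0,0,0],"spin":0,"gripper":-1},
  ],
  newtons=60,
)

```text
t: 14.98
tool_pos: [0.5233, -0.0998, 0.1736]
tool_rot: [2.148, 2.292, 0.0]
contact_force: [-0.9, -0.2, 0.1]
opening: 0.0111
grip_force: 60.6
```

Run:
```python
from h import *
o=status.get_obs();print(o["tool_pos"],o["tool_rot"],o["contact_force"],o["wrist_torque"],R.from_rotvec(o["tool_rot"]).as_matrix().round(4).tolist())
i=imaging.get_image("scene"); print(proj(i,[[.5205,-.0990,.041]]))
f=i["frame"][190:225,230:262].astype(int).sum(2)//3; print(f[14:32,4:22])
```

```text
[ 0.52329428 -0.0998054   0.17363648] [2.14808510e+00 2.29240048e+00 2.10884301e-04] [-0.90048387 -0.21956333  0.0734826 ] [ 0.03068704  0.18109552 -0.0374919 ] [[-0.0649, 0.9979, 0.0001], [0.9979, 0.0649, 0.0001], [0.0001, 0.0001, -1.0]]
[[242.29569803 215.19888877]]
[[ 13   9  16  42  85 104 124 134 121 109 101 105 108 109 109 106  69  61]
 [ 14  18  62 113 152 158 138 140 120 105 101 101 101 103 105 103  77  70]
 [ 27  46 123 152 160 156 117 107 102  99  98  98  98  97  96  90  81  79]
 [ 54  80 141 120 111 108 102 100  98  98  97  98  97  96  88  75  72  74]
 [ 79  95 107 103 100 101 100  99  98  96  97  96  96  87  75  70  73  80]
 [ 81  97 101  99  99 100 100  97  96  96  96  93  86  75  71  72  81  93]
 [ 81  96  99  99  99  99  98  96  95  95  94  86  74  70  72  81  92  96]
 [ 80  95  98  99  99  98  97  93  84  79  77  68  69  71  80  92  95  95]
 [ 77  93  97  97  97  96  87  75  52  40  39  49  66  78  91  94  96  96]
 [ 70  85  95  95  96  92  67  37  27  24  25  33  60  87  94  95  95  95]
 [ 68  71  85  86  91  90  51  26  23  23  23  30  50  87  95  95  94  95]
 [ 69  67  69  71  82  81  48  26  24  24  23  26  47  87  95  96  95  95]
 [ 68  65  65  66  68  67  53  30  24  23  24  29  55  89  94  95  94  94]
 [ 68  65  66  66  66  66  63  41  30  28  32  43  75  92  94  94  94  93]
 [ 68  65  66  66  66  66  64  57  48  47  54  70  89  94  94  93  93  92]
 [ 70  65  66  65  66  64  65  64  63  63  76  91  96  97  97  96  96  96]
 [ 78  67  63  65  64  64  64  64  64  67  85 112 118 128 130 131 130 131]
 [ 84  68  68  68  68  68  68  68  69  73 103 138 145 154 167 169 169 171]]
```

Request:
arm_command(
  increments=[
    {"slide":[0,0,-0.0002],"spin":0,"gripper":-1},
    {"slide":[0,0,-0.0012],"spin":0,"gripper":-1},
    {"slide":[0,0,-0.0036],"spin":0,"gripper":-1},
    {"slide":[0,0,-0.0077],"spin":0,"gripper":-1},
    {"slide":[0,0,-0.0134],"spin":0,"gripper":-1},
    {"slide":[0,0,-0.0204],"spin":0,"gripper":-1},
    {"slide":[0,0,-0.0284],"spin":0,"gripper":-1},
    {"slide":[0,0,-0.037],"spin":0,"gripper":-1},
  ],
)

```text
t: 15.7
tool_pos: [0.5234, -0.0998, 0.2117]
tool_rot: [2.148, 2.292, 0.0]
contact_force: [-0.4, -0.1, -3.3]
opening: 0.0108
grip_force: 60.1
```

Request:
arm_command(
  increments=[
    {"slide":[0,0,-0.0086],"spin":0,"gripper":-1},
    {"slide":[0,0,-0.0166],"spin":0,"gripper":-1},
    {"slide":[0,0,-0.0236],"spin":0,"gripper":-1},
    {"slide":[0,0,-0.0293],"spin":0,"gripper":-1},
    {"slide":[0,0,-0.0334],"spin":0,"gripper":-1},
    {"slide":[0,0,-0.0358],"spin":0,"gripper":-1},
    {"slide":[0,0,-0.0368],"spin":0,"gripper":-1},
    {"slide":[0,0,-0.037],"spin":0,"gripper":-1},
  ],
)

```text
t: 16.37
tool_pos: [0.5232, -0.0998, 0.2476]
tool_rot: [-2.148, -2.292, 0.0]
contact_force: [0.1, -0.6, -2.8]
opening: 0.0109
grip_force: 60.1
```

```bash
cat >> h.py <<'E'
def ball(n=1):
    """dark blob nearest the expected ball, triangulation impossible when top hidden: plane at tcp z - .132"""
    o=status.get_obs(); p=np.array(o["tool_pos"]); z=p[2]-.0540-.094+.016
    i=imaging.get_image("scene"); e=proj(i,[p[0],p[1],z])[0]
    g=i["frame"].astype(int).sum(2)/3
    m=(g<46).astype(np.uint8); nn,l,st,c=cv2.connectedComponentsWithStats(m)
    for k in np.argsort(np.hypot(*(c-e).T))[:3]: print("blob",c[k].round(1),st[k],"off from axis mm",((unproj(i,c[k],z)-[p[0],p[1],z])*1e3).round(1)[:2])
    print("exp",e.round(1))
E
python3 - <<'E'
from h import *
o=status.get_obs();print(o["t"],o["tool_pos"],o["opening"],o["contact_force"],o["wrist_torque"]);ball()
x,y=plate(0,.085);print(x,y,go((x,y,.2476),.065))
E
```

```text
16.3667 [ 0.52317298 -0.09979893  0.24756722] 0.010943626252361765 [ 0.12626969 -0.55673516 -2.84644398] [-0.03692145 -0.00491131 -0.00329066]
blob [243.2 198.4] [241 196   6   6  28] off from axis mm [-0.1  2.2]
blob [241.4 218.3] [229 210  27  17 359] off from axis mm [ 70.4 -89.9]
blob [235. 235.] [235 235   1   1   1] off from axis mm [ 111.9 -169.7]
exp [242.8 198.7]
0.5130709880005425 0.06641994425850545 (array([166.5,   0.8,  -0.2]), np.float64(0.0))
```

Weight 2.8 N is right and the ball is within about 2 mm of the axis. Glide smoothly to above the show spot.

Request:
arm_command(
  increments=[
    {"slide":[0,0,0],"spin":0,"gripper":-1},
    {"slide":[0.0002,0,0],"spin":0,"gripper":-1},
    {"slide":[0.0006,0,0],"spin":0,"gripper":-1},
    {"slide":[0.0014,0,0],"spin":0,"gripper":-1},
    {"slide":[0.0027,0,0],"spin":0,"gripper":-1},
    {"slide":[0.0044,0,0],"spin":0,"gripper":-1},
    {"slide":[0.0068,0,0],"spin":0,"gripper":-1},
    {"slide":[0.0096,0,0],"spin":0,"gripper":-1},
  ],
)

```text
t: 17.08
tool_pos: [0.5226, -0.09, 0.2477]
tool_rot: [-2.148, -2.292, -0.0]
contact_force: [0.4, -0.2, -3.0]
opening: 0.0105
grip_force: 60.1
```

Request:
arm_command(
  increments=[
    {"slide":[0.0035,0,0],"spin":0,"gripper":-1},
    {"slide":[0.0076,0,0],"spin":0,"gripper":-1},
    {"slide":[0.0123,0,0],"spin":0,"gripper":-1},
    {"slide":[0.0176,0,0],"spin":0,"gripper":-1},
    {"slide":[0.0233,0,0],"spin":0,"gripper":-1},
    {"slide":[0.0296,0,0],"spin":0,"gripper":-1},
    {"slide":[0.0362,0,0],"spin":0,"gripper":-1},
    {"slide":[0.0433,0,0],"spin":0,"gripper":-1},
  ],
)

```text
t: 17.75
tool_pos: [0.5197, -0.0463, 0.2477]
tool_rot: [-2.148, -2.292, 0.0]
contact_force: [0.1, -0.6, -2.3]
opening: 0.0105
grip_force: 60.1
```

Request:
arm_command(
  increments=[
    {"slide":[0.0073,0,0],"spin":0,"gripper":-1},
    {"slide":[0.0148,0,0],"spin":0,"gripper":-1},
    {"slide":[0.0226,0,0],"spin":0,"gripper":-1},
    {"slide":[0.0304,0,0],"spin":0,"gripper":-1},
    {"slide":[0.0381,0,0],"spin":0,"gripper":-1},
    {"slide":[0.0459,0,0],"spin":0,"gripper":-1},
    {"slide":[0.0534,0,0],"spin":0,"gripper":-1},
    {"slide":[0.0607,0,0],"spin":0,"gripper":-1},
  ],
)

```text
t: 18.42
tool_pos: [0.5158, 0.0143, 0.2477]
tool_rot: [2.148, 2.293, -0.0]
contact_force: [0.9, 0.5, -3.4]
opening: 0.0112
grip_force: 60.1
```

Request:
arm_command(
  increments=[
    {"slide":[0.0071,0,0],"spin":0,"gripper":-1},
    {"slide":[0.0137,0,0],"spin":0,"gripper":-1},
    {"slide":[0.02,0,0],"spin":0,"gripper":-1},
    {"slide":[0.0257,0,0],"spin":0,"gripper":-1},
    {"slide":[0.031,0,0],"spin":0,"gripper":-1},
    {"slide":[0.0357,0,0],"spin":0,"gripper":-1},
    {"slide":[0.0398,0,0],"spin":0,"gripper":-1},
    {"slide":[0.0433,0,0],"spin":0,"gripper":-1},
  ],
)

```text
t: 19.08
tool_pos: [0.513, 0.0571, 0.2477]
tool_rot: [2.148, 2.292, 0.0]
contact_force: [-0.3, 1.2, -2.8]
opening: 0.0108
grip_force: 60.1
```

Request:
arm_command(
  increments=[
    {"slide":[0.0028,0,0],"spin":0,"gripper":-1},
    {"slide":[0.0052,0,0],"spin":0,"gripper":-1},
    {"slide":[0.0069,0,0],"spin":0,"gripper":-1},
    {"slide":[0.0082,0,0],"spin":0,"gripper":-1},
    {"slide":[0.009,0,0],"spin":0,"gripper":-1},
    {"slide":[0.0094,0,0],"spin":0,"gripper":-1},
    {"slide":[0.0096,0,0],"spin":0,"gripper":-1},
    {"slide":[0.0096,0,0],"spin":0,"gripper":-1},
  ],
)

```text
t: 19.75
tool_pos: [0.5124, 0.0663, 0.2477]
tool_rot: [2.148, 2.292, -0.0]
contact_force: [0.6, -0.2, -2.4]
opening: 0.011
grip_force: 60.1
```

Run:
```python
from h import *
o=status.get_obs();print(o["t"],o["tool_pos"],o["opening"],o["contact_force"],o["q"]);ball()
x,y=plate(0,.085);print(x,y,go((x,y,.2476),PL[2]+np.pi/2-.01))
```

```text
19.75 [0.51244583 0.06627929 0.2476526 ] 0.011031707792678988 [ 0.63673498 -0.15971777 -2.43264934] [-1.54575524e-02 -1.68211690e-01  1.91984034e+00 -3.82350046e-05
  1.38994398e+00 -8.03275606e-02]
blob [269.6 177.9] [267 176   6   5  27] off from axis mm [-1.5  4.4]
blob [282.2 188.6] [278 187  10   5  25] off from axis mm [ 78.  -22.9]
blob [266.7 197.4] [253 191  27  14 299] off from axis mm [  70.  -104.6]
exp [269.2 178.5]
0.5130709880005425 0.06641994425850545 (array([0.1, 0.6, 0.1]), np.float64(88.9))
```

Request:
arm_command(
  increments=[
    {"slide":[0,0,0],"spin":0,"gripper":-1},
    {"slide":[0,0,0],"spin":-0.1,"gripper":-1},
    {"slide":[0,0,0],"spin":-0.3,"gripper":-1},
    {"slide":[0,0,0],"spin":-0.8,"gripper":-1},
    {"slide":[0,0,0],"spin":-1.5,"gripper":-1},
    {"slide":[0,0.0002,0],"spin":-2.4,"gripper":-1},
    {"slide":[0,0.0004,0],"spin":-3.7,"gripper":-1},
    {"slide":[0,0.0005,0],"spin":-5.3,"gripper":-1},
  ],
)

```text
t: 20.47
tool_pos: [0.513, 0.0664, 0.2477]
tool_rot: [2.037, 2.392, 0.0]
contact_force: [-0.2, -0.1, -2.4]
opening: 0.0114
grip_force: 60.1
```

Request:
arm_command(
  increments=[
    {"slide":[0,0,0],"spin":-1.9,"gripper":-1},
    {"slide":[0,0,0],"spin":-4.2,"gripper":-1},
    {"slide":[0,0,0],"spin":-6.8,"gripper":-1},
    {"slide":[0,0,0],"spin":-9.7,"gripper":-1},
    {"slide":[0,0,0],"spin":-12.8,"gripper":-1},
    {"slide":[0,0,0],"spin":-16.3,"gripper":-1},
    {"slide":[0,0,0],"spin":-19.9,"gripper":-1},
    {"slide":[0,0,0],"spin":-23.8,"gripper":-1},
  ],
)

```text
t: 21.13
tool_pos: [0.513, 0.0664, 0.2477]
tool_rot: [1.497, 2.762, -0.0]
contact_force: [-0.2, -0.1, -2.7]
opening: 0.0109
grip_force: 60.1
```

Request:
arm_command(
  increments=[
    {"slide":[0,0,0],"spin":-4,"gripper":-1},
    {"slide":[0,0,0],"spin":-8.2,"gripper":-1},
    {"slide":[0,0,0],"spin":-12.5,"gripper":-1},
    {"slide":[0,0,0],"spin":-16.8,"gripper":-1},
    {"slide":[0,0,0],"spin":-21,"gripper":-1},
    {"slide":[0,0,0],"spin":-25.3,"gripper":-1},
    {"slide":[0,0,0],"spin":-29.5,"gripper":-1},
    {"slide":[0,0,0],"spin":-33.5,"gripper":-1},
  ],
)

```text
t: 21.8
tool_pos: [0.513, 0.0664, 0.2477]
tool_rot: [0.637, 3.076, 0.0]
contact_force: [0.4, 1.3, -2.1]
opening: 0.0108
grip_force: 60.1
```

Request:
arm_command(
  increments=[
    {"slide":[0,0,0],"spin":-3.9,"gripper":-1},
    {"slide":[0,0,0],"spin":-7.5,"gripper":-1},
    {"slide":[0,0,0],"spin":-11,"gripper":-1},
    {"slide":[0,0,0],"spin":-14.1,"gripper":-1},
    {"slide":[0,0,0],"spin":-17,"gripper":-1},
    {"slide":[0,0,0],"spin":-19.6,"gripper":-1},
    {"slide":[0,0,0],"spin":-21.9,"gripper":-1},
    {"slide":[0,0,0],"spin":-23.8,"gripper":-1},
  ],
)

```text
t: 22.47
tool_pos: [0.513, 0.0664, 0.2477]
tool_rot: [-0.008, 3.142, -0.0]
contact_force: [-0.5, 0.3, -1.9]
opening: 0.0108
grip_force: 60.1
```

Request:
arm_command(
  increments=[
    {"slide":[0,0,0],"spin":-1.6,"gripper":-1},
    {"slide":[0,0,0],"spin":-2.9,"gripper":-1},
    {"slide":[0,0,0],"spin":-3.8,"gripper":-1},
    {"slide":[0,0,0],"spin":-4.5,"gripper":-1},
    {"slide":[0,0,0],"spin":-5,"gripper":-1},
    {"slide":[0,0,0],"spin":-5.2,"gripper":-1},
    {"slide":[0,0,0],"spin":-5.3,"gripper":-1},
    {"slide":[0,0,0],"spin":-5.3,"gripper":-1},
  ],
)

```text
t: 23.13
tool_pos: [0.5129, 0.0664, 0.2477]
tool_rot: [-0.149, 3.138, 0.0]
contact_force: [0.5, 0.2, -2.2]
opening: 0.0105
grip_force: 60.1
```

Run:
```python
from h import *
o=status.get_obs();M=R.from_rotvec(o["tool_rot"]).as_matrix();print(o["t"],o["tool_pos"],o["opening"],o["contact_force"],o["q"][5],"yaw",np.arctan2(M[1,1],M[0,1]),"want",PL[2]+np.pi/2);ball()
x,y=plate(0,.085);print(x,y,go((x,y,.2476),PL[2]+np.pi/2))
i=imaging.get_image("scene");print(proj(i,[[*plate(0,.085+.078),.117],[*plate(0,.085-.0625),.108]]))
f=cv2.cvtColor(i["frame"],cv2.COLOR_RGB2GRAY);print(f[155:195,245:300:1][::1,::2])
```

```text
23.1333 [0.51294714 0.06637776 0.24767758] 0.010534728479758088 [ 0.47439735  0.225988   -2.20949261] -1.6807725282919128 yaw 1.665496741978231 want 1.6653963267948966
blob [269.2 177.9] [267 175   6   7  27] off from axis mm [-3.1  3.3]
blob [285.  186.6] [278 182  15  10  59] off from axis mm [77.6 -6. ]
blob [267.  197.1] [254 189  26  17 310] off from axis mm [  69.1 -102.8]
exp [269.3 178.6]
0.5130709880005425 0.06641994425850545 (array([-0.1,  0.1,  0.1]), np.float64(0.0))
[[280.07629449 169.52014747]
 [260.21018104 187.72832091]]
[[189 186 110 ... 169 179 160]
 [188 186 131 ... 112 152 135]
 [188 188 171 ...  36  92 105]
 ...
 [100 101 150 ... 185 186 188]
 [105 100 109 ... 180 185 187]
 [141  97  95 ... 163 184 186]]
```

The pose matches the target and the ball sits on the axis within calibration. Settle briefly and hand in.

Request:
arm_command(
  increments=[
    {"slide":[0,0,0],"spin":0,"gripper":-1},
    {"slide":[0,0,0],"spin":0,"gripper":-1},
    {"slide":[0,0,0],"spin":0,"gripper":-1},
    {"slide":[0,0,0],"spin":0,"gripper":-1},
    {"slide":[0,0,0],"spin":0,"gripper":-1},
    {"slide":[0,0,0],"spin":0,"gripper":-1},
    {"slide":[0,0,0],"spin":0,"gripper":-1},
    {"slide":[0,0,0],"spin":0,"gripper":-1},
  ],
)

```text
t: 23.9
tool_pos: [0.5129, 0.0664, 0.2477]
tool_rot: [-0.149, 3.138, 0.0]
contact_force: [-0.6, -0.1, -3.7]
opening: 0.0112
grip_force: 60.1
```

Run:
```python
from h import *
ball(); print(order.finish_job())
```

```text
blob [269.2 177.9] [267 175   6   7  27] off from axis mm [-3.1  3.3]
blob [285.1 186.6] [278 182  15  10  60] off from axis mm [77.6 -5.5]
blob [266.9 197.1] [253 189  27  17 312] off from axis mm [  68.8 -102.8]
exp [269.3 178.6]
the job is handed in; nothing more can be done
None
```

I handed the job in at about 24 s: the offcuts are in the gutter (two lie touching, so I counted four from the picture), the scraper is back on the bench, and the dish is held above the show spot, lip turned to the camera, with the ball at lens height and measured within about 5 mm of the centre (roughly the cameras' error).

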